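Rock a jammed brass ball out of a bottle's neck on the watchmaker's bench

ROBOT

A 6-joint arm with a two-finger parallel gripper is mounted at the origin on the work surface. World frame = base frame: x ahead of the robot, y to its left, z up, the work surface at z = 0. Lengths are in m, angles in rad, forces in N, time in s.
With the tool pointing down it reaches from about 0.25 to 0.775 m from the base axis. Payload 4 kg.
Tool frame: the origin (TCP) lies between the finger pads; the fingertips stand 25 mm ahead of it and the grasp point (between the pads) lies 6 mm ahead of it (robot.tip_reach is the z of the fingertips in the tool frame, in m); z points along the fingers, y is the line along which they close (so a half turn about z gives the same grasp; the last joint's range is limited). The gripper opens to 94 mm and grips with 3 to 60 N. Pads are 16 mm wide; open, the fingers measure 119 mm over their backs; the gripper's body (75 mm by 177 mm) begins 78 mm behind the grasp point.
Start: joints at [-1.387, 0.087, 1.371, -0, 1.684, -0.103], TCP at [0.156, -0.528, 0.206] pointing down, gripper open.
Joint ranges: [-3.1, 3.1], [-0.76, 2.03], [0.27, 2.55], [-1.08, 4.22], [0.17, 2.65], [-2.57, 2.57]. Speed limits (rad/s): [2.79, 2.79, 3.14, 3.14, 3.14, 3.14].

INTERFACE

Orientations are given as [roll, pitch, yaw] about the fixed x, y, z axes, in that order (R = Rz(yaw) Ry(pitch) Rx(roll)).
In Python, from bench import robot gives the robot as it stands. The module is installed in compiled form; this text tells all that it offers.
- The arm moves only by the shell command python3 -m handwheel 'ROWS'. ROWS is JSON, a list of rows, each a list of 3 entries, a list of its own where there are three numbers: the turn, a rotation vector about the world's x, y, z in units of 90 degrees (1.0 is 90 degrees), then the shift along the world's x, y, z in units of 0.05 m (1.0 is 0.05 m), then the closure, from 0 (fully open) to 1 (shut). A call has 1 to 5 rows; each row shifts and turns the commanded pose from where the row before left it; what a row does not reach is not made up. A row lasts 1/10 s, in which the tool goes at most 50 mm and 8.59 degrees, less where a joint would pass 70% of its speed; a pose out of reach is approached as far as the arm can. A call with a number of a shift or a turn outside -1 to 1 is refused whole. A call with a gripper value outside its range is refused whole. The fingers move at their own pace and stop on an object; the grip force is fixed at half the most. Time passes only in rows, so rows that do not move let the fingers close. It gives the time, the measured TCP pose, the force, the opening and the grip force at its end, in the units of the state.
- robot.get_obs(): the state, without advancing time (a new reading comes with each control period).
- robot.snapshot(name): name is "side" or "top" or "wrist"; returns (picture, depth): 384x512x3 uint8, red, green, blue; 384x512 float32, m along the optical axis (not along the pixel's ray), 0 where there is no reading.
- robot.calibration(name): a dict with "mtx" (3x3 intrinsics, pixels), "extrinsics" (4x4, takes a point from camera to world coordinates); the wrist camera has in their place "hand_eye" (4x4, takes a point from camera to tool coordinates, whose origin is the TCP and whose axes are the flange's). Camera axes: x right, y down, z forward; pixel columns grow to the right and rows downward; lengths in m; the calibration is good to about 2 mm. A picture is of the moment at which its call begins: read the wrist's pose just before it. calibration takes no time and is no camera call.
- robot.close_job(): hands the job in; it is judged then, once.
Trained networks look in the newest picture that a camera, given by its name, has taken for a name from the list of things; names that differ only in an ending like _2 or _b are one class to them, and where a whole thing is asked for, a point or a joint stands for the part that bears it (a point fixed in the world has none). Each returns a list of dicts, best first, with "p" (0 to 1); they miss things now and then, are a little off and sometimes report something else, mostly with a low value. They report only what shows in the picture. A call takes as long as a camera call. They do not tell look-alikes from the thing itself.
- robot.boxes_of(query, camera): "bbox" ([left, top, right, bottom] in pixels, round what is visible of it).
The state is a dict: "time": time; "joint_positions": joint angles; "qvel": joint speeds; "joint_torque": joint torques, N m; "tool_pos": TCP position; "ee_rot": TCP orientation; "wrist_force": force on the tool from outside, world axes, zero at the start; "wrist_torque": the same for the moment, N m; "width": finger opening in m; "finger_force": force on a finger pad.
Only numpy, scipy, OpenCV 4.12 (cv2) and the standard library are available. Lean on these libraries where they do the work, as an engineer would, in place of code of your own. Each camera call takes 0.05 s, during which the arm holds its last target. There are 200 camera calls.

TASK

A small brass ball is caught on the ribs inside the neck of one of the two square glass bottles on the watchmaker's mat. Pick that bottle up by its neck, rock it well over to one side and then to the other until the ball drops to the bottom, and set it down upright on the mat again. Do not let go of it in the air or knock it over, and leave the other square bottle standing where it is.

Things in the scene. Friction and masses are not known exactly. Their poses are not given: they have to be found in the camera images.
- bottle: Clear square glass bottle, about 140 g, with the stuck ball. Belly 50 (x) x 70 (y) x 62 mm high, flat shoulder; open upright neck on its axis, outside 25 (x) x 36 (y) mm, 62 to 130 mm above the underside, rim 30 x 41 mm over the top 6 mm. Origin: centre of underside, z up. Grip the neck about 108 mm up, across x or y. Rock it about its x axis: top to -y, then to +y, 30 to 45 degrees each.
- ball_center (a point): Centre of a 15 mm, 15 g brass ball, free to roll. It lies 113 mm above the bottle's underside on the upper of two ribs inside the neck (upper on the +y wall, lower on the -y wall 25 mm below; each slopes 15 degrees down to its wall). Top tipped to -y it rolls to the lower rib, tipped to +y it then drops to the belly, each within a second; there it is 12 mm above the underside.
- other_bottle: A bottle of the same make and size, whose ball already lies at the bottom: leave it alone. Origin: centre of the underside; z up, y along the neck's wider side.
- mat: Flat black rubber bench mat fixed to the table, 320 mm along x by 540 mm along y, 3 mm thick. Origin: centre of its underside, at table height; z up. Both bottles and a 100 mm tall brown oil bottle stand on it, their axes at least 120 mm apart, with tools under 40 mm high between them.
Not all that is in view belongs to the job. What is shaped like the bottle but green, pink or turquoise is not meant.

How it is judged:
By the outcome, as a careful person would: the job done as asked, in the order asked, and still so for the second after the job is handed in, with the robot touching nothing.
It also fails if it takes over 51 s, if anything falls off the work surface, if the arm or the gripper's body presses on something with over 40 N, if the wrist force passes 120 N, or if a joint passes its speed limit or range.

## Working session

There is one attempt and no reset: what is moved stays moved. The work goes in short steps, Python scripts to look and compute and a shell command to move; the robot and the scene stay as the last step left them, time stands still between calls to the robot, and variables do not carry over. Pictures are saved under pics/ and viewed, at most 10 in all, crops included, and the job is handed in when it is done.

```bash
mkdir -p pics
cat > h.py <<'E'
import numpy as np, cv2
from bench import robot
from scipy.spatial.transform import Rotation as R
def save(n,f):
    p,d=robot.snapshot(n); cv2.imwrite(f'pics/{f}.png',p[:,:,::-1]); np.save(f'pics/{f}.npy',d); return p,d
def T(n,o=None):
    c=robot.calibration(n)
    if n!='wrist': return c['mtx'],np.array(c['extrinsics'])
    o=o or robot.get_obs(); M=np.eye(4); M[:3,:3]=R.from_euler('xyz',o['ee_rot']).as_matrix(); M[:3,3]=o['tool_pos']
    return c['mtx'],M@np.array(c['hand_eye'])
def atz(n,u,v,z,o=None):
    K,E=T(n,o); r=E[:3,:3]@np.linalg.inv(K)@[u,v,1]; return E[:3,3]+r*(z-E[2,3])/r[2]
def cloud(n,d,o=None):
    K,E=T(n,o); v,u=np.mgrid[:384,:512]; P=np.stack([u,v,np.ones_like(u)],-1)@np.linalg.inv(K).T*d[...,None]
    return P@E[:3,:3].T+E[:3,3]
E
python3 - <<'E'
from h import *
for n in('top','side'):
    save(n,n+'1')
    for q in('bottle','ball_center','mat'):
        for b in robot.boxes_of(q,n): print(n,q,b)
    print(T(n)[1].round(3).tolist())
print(robot.get_obs())
a=cv2.imread('pics/top1.png');b=cv2.imread('pics/side1.png')
E
```

```text
top bottle {'bbox': [372.8, 229.3, 427.2, 269.1], 'p': 0.95}
top bottle {'bbox': [377.5, 138.7, 425.1, 185.8], 'p': 0.95}
top bottle {'bbox': [269.4, 217.0, 315.8, 254.0], 'p': 0.87}
top bottle {'bbox': [299.3, 114.8, 334.0, 162.5], 'p': 0.78}
top ball_center {'bbox': [289.2, 224.9, 301.3, 236.4], 'p': 0.62}
top mat {'bbox': [86.7, 174.1, 352.4, 335.6], 'p': 0.85}
[[-0.021, -0.977, 0.211, 0.51], [-1.0, 0.021, -0.002, -0.069], [-0.003, -0.211, -0.977, 0.831], [0.0, 0.0, 0.0, 1.0]]
side bottle {'bbox': [305.2, 194.5, 340.2, 251.5], 'p': 0.81}
side bottle {'bbox': [317.4, 265.0, 364.0, 326.1], 'p': 0.77}
side bottle {'bbox': [219.5, 206.8, 245.4, 262.0], 'p': 0.69}
side bottle {'bbox': [232.0, 282.6, 274.9, 341.8], 'p': 0.57}
side ball_center {'bbox': [218.7, 205.7, 242.1, 261.0], 'p': 0.38}
side mat {'bbox': [119.9, 133.5, 305.5, 317.5], 'p': 0.82}
[[0.921, -0.273, 0.277, 0.374], [-0.389, -0.667, 0.635, -0.778], [0.011, -0.693, -0.721, 0.883], [0.0, 0.0, 0.0, 1.0]]
{'time': 0.4, 'joint_positions': array([-1.38711254e+00,  8.72984166e-02,  1.37089637e+00, -9.15795065e-06,
        1.68358318e+00, -1.03070089e-01]), 'qvel': array([-0.00215398, -0.00077437, -0.00282701,  0.0003546 ,  0.00101892,
       -0.0004603 ]), 'joint_torque': array([-4.75850902e-04, -3.39510942e+01, -3.02112079e+01,  7.16951396e-02,
        2.58433633e-02, -5.28145949e-05]), 'tool_pos': array([ 0.15556159, -0.52749224,  0.20605229]), 'ee_rot': array([-3.14140738e+00, -1.00152873e-05,  2.86752847e-01]), 'wrist_force': array([-0.68816631, -0.14937427, -0.07120213]), 'wrist_torque': array([ 0.00409644, -0.01073455, -0.00040861]), 'finger_force': 0.0, 'width': 0.09398559817390237}
```

View pics/top1.png

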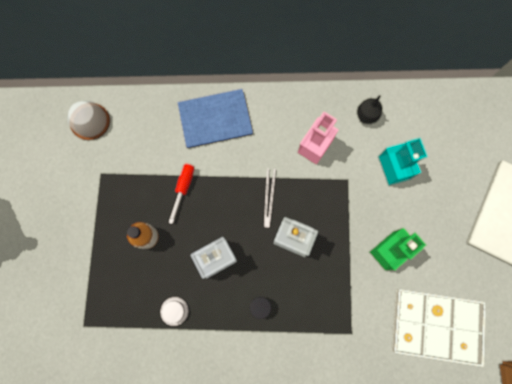

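View pics/side1.png

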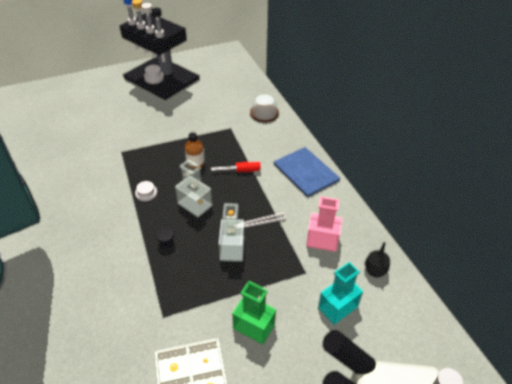

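The top view shows two clear bottles on the mat. The one at about (296,236) has brass visible in its neck, and the one at (213,258) does not. The side view agrees, with brass at (231,210). Next I'll zoom in and measure.

Run:
```python
from h import *
d=np.load('pics/top1.npy');P=cloud('top',d)
for nm,(l,t,r,b) in dict(B=(265,210,325,262),O=(185,230,242,285)).items():
    q=P[t:b,l:r].reshape(-1,3); q=q[d[t:b,l:r].ravel()>0]
    for lo,hi in((.1,.15),(.122,.15),(.055,.075)):
        s=q[(q[:,2]>lo)&(q[:,2]<hi)]
        if len(s)>5: print(nm,lo,len(s),s.mean(0).round(4),np.ptp(s,0).round(3),cv2.minAreaRect((s[:,:2]*1000).astype(np.float32)))
print(atz('top',296,231,.12), P[10:380:60,20:500:80,2].round(2))
a=cv2.imread('pics/top1.png');cv2.imwrite('pics/c1.png',np.vstack([cv2.resize(a[205:265,260:330],None,fx=5,fy=5,interpolation=2),cv2.resize(a[228:288,180:250],None,fx=5,fy=5,interpolation=2)]))
```

```text
B 0.1 338 [ 0.5882 -0.1437  0.1272] [0.043 0.047 0.035] ((587.4305419921875, -144.2586669921875), (40.869712829589844, 30.282480239868164), 65.45936584472656)
B 0.122 250 [ 0.5877 -0.1439  0.1318] [0.043 0.047 0.013] ((587.4305419921875, -144.2586669921875), (40.869712829589844, 30.282480239868164), 65.45936584472656)
B 0.055 524 [ 0.5823 -0.1395  0.0646] [0.072 0.082 0.02 ] ((587.1980590820312, -144.23629760742188), (69.8743896484375, 49.8513298034668), 65.42243194580078)
O 0.1 329 [0.5495 0.0198 0.1266] [0.043 0.047 0.033] ((549.714111328125, 17.576873779296875), (30.08245849609375, 41.04234313964844), 27.668699264526367)
O 0.122 247 [0.5497 0.0178 0.1324] [0.043 0.047 0.014] ((549.714111328125, 17.576873779296875), (30.08245849609375, 41.04234313964844), 27.668699264526367)
O 0.055 543 [0.5467 0.0113 0.0648] [0.073 0.083 0.018] ((549.590576171875, 17.659229278564453), (50.005130767822266, 70.22982025146484), 27.818613052368164)
[ 0.59046754 -0.13961908  0.12      ] [[-0.25 -0.25 -0.26 -0.27 -0.28 -0.29]
 [-0.6  -0.61 -0.62 -0.65 -0.66 -0.67]
 [-0.    0.01  0.   -0.   -0.   -0.  ]
 [ 0.    0.    0.03  0.    0.    0.  ]
 [-0.    0.    0.    0.    0.    0.13]
 [ 0.    0.    0.03  0.04  0.    0.  ]
 [ 0.    0.   -0.    0.   -0.   -0.  ]]
```

View pics/c1.png

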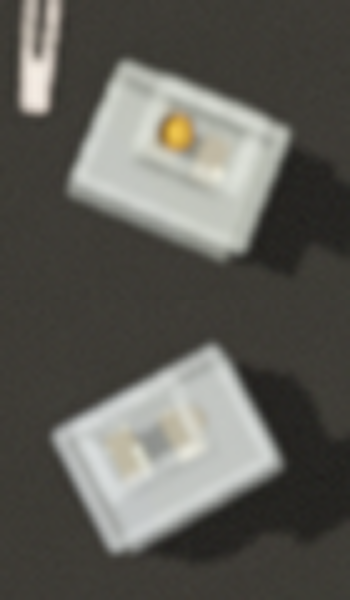

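The crop shows the ball at about (295,231), on the left of the neck. That makes the bottle's +y axis 65.4° from world x, with its axis at (0.587, -0.144), and the neck and belly sizes match those given. I'll grip across y, so the tool yaw goes to -24.6° (a turn of -41°), and move above the bottle now.

```bash
python3 -m handwheel '[[[0,0,-0.03],[0.576,0.511,0.1],0],[[0,0,-0.03],[0.576,0.511,0.1],0],[[0,0,-0.03],[0.576,0.511,0.1],0],[[0,0,-0.03],[0.576,0.511,0],0],[[0,0,-0.03],[0.576,0.511,0],0]]'
python3 -m handwheel '[[[0,0,-0.03],[0.576,0.511,0],0],[[0,0,-0.03],[0.576,0.511,0],0],[[0,0,-0.03],[0.576,0.511,0],0],[[0,0,-0.03],[0.576,0.511,0],0],[[0,0,-0.03],[0.576,0.511,0],0]]'
python3 -m handwheel '[[[0,0,-0.03],[0.576,0.511,0],0],[[0,0,-0.03],[0.576,0.511,0],0],[[0,0,-0.03],[0.576,0.511,0],0],[[0,0,-0.03],[0.576,0.511,0],0],[[0,0,-0.03],[0.576,0.511,0],0]]'
python3 -m handwheel '[[[0,0,0],[0,0,0],0],[[0,0,0],[0,0,0],0]]'
python3 - <<'E'
from h import *
o=robot.get_obs();print(o['tool_pos'],np.degrees(o['ee_rot']),o['joint_positions'])
p,d=save('wrist','w1');P=cloud('wrist',d,o)
s=P[(d>0)&(P[...,2]>.12)&(P[...,2]<.142)&(np.hypot(P[...,0]-.587,P[...,1]+.144)<.045)]
print(len(s),s.mean(0)); print(cv2.minAreaRect((s[:,:2]*1000).astype(np.float32)))
s=P[(d>0)&(P[...,2]>.055)&(P[...,2]<.075)&(np.hypot(P[...,0]-.587,P[...,1]+.144)<.06)]
print(len(s),cv2.minAreaRect((s[:,:2]*1000).astype(np.float32)))
E
```

```text
time: 0.9
tool_pos: [0.3006, -0.3988, 0.2216]
ee_rot: [3.141, -0.001, 0.049]
wrist_force: [1.2, -0.7, -0.6]
width: 0.0942
finger_force: 0.0
time: 1.4
tool_pos: [0.4446, -0.2708, 0.2214]
ee_rot: [3.141, -0.0, -0.186]
wrist_force: [0.7, -0.7, -0.5]
width: 0.0939
finger_force: 0.0
time: 1.9
tool_pos: [0.5887, -0.1431, 0.2213]
ee_rot: [3.141, -0.0, -0.422]
wrist_force: [0.6, 0.2, 0.3]
width: 0.0942
finger_force: 0.0
time: 2.1
tool_pos: [0.5876, -0.1439, 0.2207]
ee_rot: [3.141, 0.001, -0.418]
wrist_force: [-0.5, -0.2, -0.3]
width: 0.0936
finger_force: 0.0
[ 0.5876171  -0.14391491  0.22070159] [ 1.79949421e+02  6.32318596e-02 -2.39600765e+01] [-3.33421458e-01  2.09462135e-01  1.20401044e+00 -7.96149076e-04
  1.72929440e+00  1.65543141e+00]
976 [ 0.58867405 -0.14380798  0.13011633]
((588.540283203125, -144.4884490966797), (40.81367111206055, 30.263835906982422), 66.6275405883789)
1449 ((588.4208984375, -144.10626220703125), (70.1691665649414, 50.483097076416016), 65.74125671386719)
```

View pics/w1.png

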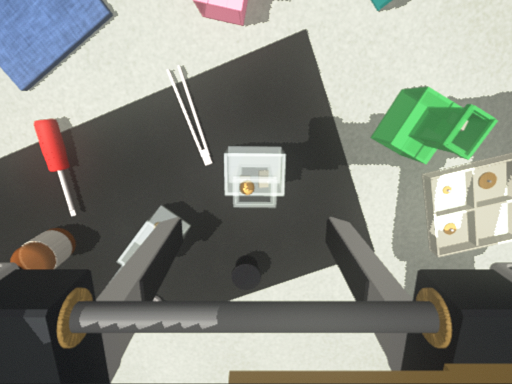

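The wrist view shows the bottle centred between the fingers at about (254,180), with the ball on the left, towards bottle +y. Its position agrees within 1 mm. I'll descend and grip.

```bash
python3 -m handwheel '[[[0,0,0],[0,0,-0.415],0],[[0,0,0],[0,0,-0.415],0],[[0,0,0],[0,0,-0.415],0],[[0,0,0],[0,0,-0.415],0],[[0,0,0],[0,0,-0.415],0]]'
python3 -m handwheel '[[[0,0,0],[0,0,0],0.5],[[0,0,0],[0,0,0],0.8],[[0,0,0],[0,0,0],1],[[0,0,0],[0,0,0],1],[[0,0,0],[0,0,0],1]]'
python3 -m handwheel '[[[0,0,0],[0,0,0],1],[[0,0,0],[0,0,0],1],[[0,0,0],[0,0,0],1],[[0,0,0],[0,0,0],1],[[0,0,0],[0,0,0],1]]'
```

```text
time: 2.65
tool_pos: [0.5865, -0.146, 0.1172]
ee_rot: [3.141, -0.001, -0.422]
wrist_force: [0.3, 0.7, 0.6]
width: 0.094
finger_force: 0.0
time: 3.15
tool_pos: [0.5882, -0.1446, 0.1188]
ee_rot: [-3.142, -0.002, -0.42]
wrist_force: [1.1, 0.1, 0.4]
width: 0.0568
finger_force: 0.0
time: 3.65
tool_pos: [0.5877, -0.1443, 0.1175]
ee_rot: [3.142, -0.0, -0.42]
wrist_force: [-0.3, -0.4, 1.4]
width: 0.0359
finger_force: 30.0
```

Gripped at 36 mm, which is the neck width. Lift it 160 mm.

```bash
python3 -m handwheel '[[[0,0,0],[0,0,0.2],1],[[0,0,0],[0,0,0.4],1],[[0,0,0],[0,0,0.5],1],[[0,0,0],[0,0,0.5],1],[[0,0,0],[0,0,0.5],1]]'
python3 -m handwheel '[[[0,0,0],[0,0,0.5],1],[[0,0,0],[0,0,0.4],1],[[0,0,0],[0,0,0.2],1],[[0,0,0],[0,0,0],1],[[0,0,0],[0,0,0],1]]'
python3 -m handwheel '[[[0.067,-0.0304,0],[0,0,0],1],[[0.067,-0.0304,0],[0,0,0],1],[[0.067,-0.0304,0],[0,0,0],1]]'
python3 -m handwheel '[[[0.067,-0.0304,0],[0,0,0],1],[[0.067,-0.0304,0],[0,0,0],1],[[0.067,-0.0304,0],[0,0,0],1],[[0,0,0],[0,0,0],1]]'
python3 - <<'E'
from h import *
o=robot.get_obs();print(R.from_euler('xyz',o['ee_rot']).as_matrix().round(2),o['joint_positions'],o['wrist_torque'])
E
```

```text
time: 4.15
tool_pos: [0.5874, -0.1442, 0.2237]
ee_rot: [3.142, 0.0, -0.42]
wrist_force: [-0.1, -0.1, -2.1]
width: 0.0356
finger_force: 30.0
time: 4.65
tool_pos: [0.5873, -0.1442, 0.2765]
ee_rot: [3.141, 0.002, -0.42]
wrist_force: [-0.5, 1.0, -1.9]
width: 0.0361
finger_force: 30.0
time: 4.95
tool_pos: [0.5873, -0.1437, 0.2762]
ee_rot: [-2.791, -0.0, -0.42]
wrist_force: [0.3, -0.3, -1.8]
width: 0.0355
finger_force: 30.0
time: 5.35
tool_pos: [0.5855, -0.1465, 0.2717]
ee_rot: [-2.447, 0.007, -0.427]
wrist_force: [-0.6, 0.6, -2.9]
width: 0.0361
finger_force: 30.0
[[ 0.91 -0.32  0.26]
 [-0.41 -0.7   0.58]
 [-0.01 -0.64 -0.77]] [-0.71086067  0.21657829  1.25455546  0.6874169   1.83383616  1.41861163] [-0.41960923  0.23475102 -0.05198978]
```

Tilted 40° with the top towards -y. Dwell, then look.

```bash
python3 -m handwheel '[[[0,0,0],[0,0,0],1],[[0,0,0],[0,0,0],1],[[0,0,0],[0,0,0],1],[[0,0,0],[0,0,0],1],[[0,0,0],[0,0,0],1]]' >/dev/null
python3 -m handwheel '[[[0,0,0],[0,0,0],1],[[0,0,0],[0,0,0],1],[[0,0,0],[0,0,0],1],[[0,0,0],[0,0,0],1],[[0,0,0],[0,0,0],1]]'
python3 - <<'E'
from h import *
a,_=save('wrist','w2');b,_=save('side','s2')
for q in('ball_center',):
  for n in('wrist','side'): print(n,robot.boxes_of(q,n)[:2])
c=cv2.resize(b[120:312,140:396],(512,384),interpolation=2);cv2.imwrite('pics/m2.png',cv2.resize(np.hstack([a,c]),(800,300))[:,:,::-1])
E
```

```text
time: 6.35
tool_pos: [0.5876, -0.1444, 0.2774]
ee_rot: [-2.448, -0.004, -0.422]
wrist_force: [-0.8, 0.1, -1.5]
width: 0.0359
finger_force: 30.0
wrist []
side []
```

View pics/m2.png

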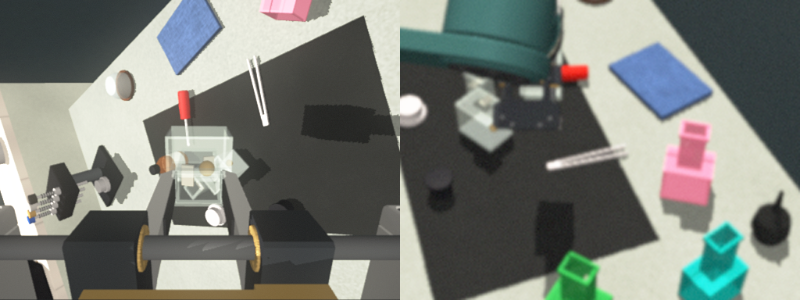

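In the wrist view the ball has moved to the right (-y) side of the neck, at about (207,168), so it is on the lower rib. Now rock it the other way.

```bash
python3 -m handwheel '[[[-0.067,0.0304,0],[0,0,0],1],[[-0.067,0.0304,0],[0,0,0],1],[[-0.067,0.0304,0],[0,0,0],1],[[-0.067,0.0304,0],[0,0,0],1]]' >/dev/null
python3 -m handwheel '[[[-0.067,0.0304,0],[0,0,0],1],[[-0.067,0.0304,0],[0,0,0],1],[[-0.067,0.0304,0],[0,0,0],1],[[-0.067,0.0304,0],[0,0,0],1]]'
python3 -m handwheel '[[[-0.067,0.0304,0],[0,0,0],1],[[-0.067,0.0304,0],[0,0,0],1],[[-0.067,0.0304,0],[0,0,0],1],[[-0.067,0.0304,0],[0,0,0],1]]' 
python3 -m handwheel '[[[0,0,0],[0,0,0],1],[[0,0,0],[0,0,0],1],[[0,0,0],[0,0,0],1],[[0,0,0],[0,0,0],1],[[0,0,0],[0,0,0],1]]' >/dev/null
python3 -m handwheel '[[[0,0,0],[0,0,0],1],[[0,0,0],[0,0,0],1],[[0,0,0],[0,0,0],1],[[0,0,0],[0,0,0],1],[[0,0,0],[0,0,0],1]]'
python3 - <<'E'
from h import *
o=robot.get_obs();print(R.from_euler('xyz',o['ee_rot']).as_matrix().round(2),o['joint_positions'])
a,_=save('wrist','w3');b,_=save('side','s3')
c=cv2.resize(b[120:312,140:396],(512,384),interpolation=2);cv2.imwrite('pics/m3.png',cv2.resize(np.hstack([a,c]),(800,300))[:,:,::-1])
E
```

```text
time: 7.35
tool_pos: [0.5879, -0.1438, 0.2785]
ee_rot: [2.908, -0.001, -0.42]
wrist_force: [0.1, -0.1, -1.6]
width: 0.0359
finger_force: 30.0
time: 7.75
tool_pos: [0.5881, -0.1433, 0.2778]
ee_rot: [2.446, 0.003, -0.42]
wrist_force: [0.2, -0.2, -0.8]
width: 0.0354
finger_force: 30.0
time: 8.75
tool_pos: [0.5876, -0.1442, 0.2773]
ee_rot: [2.448, 0.004, -0.421]
wrist_force: [-0.6, 0.4, -1.4]
width: 0.0354
finger_force: 30.0
[[ 0.91 -0.31 -0.26]
 [-0.41 -0.7  -0.58]
 [-0.    0.64 -0.77]] [ 0.00421599  0.39047378  1.02340775 -0.68040118  1.96445325  1.80169237]
```

View pics/m3.png

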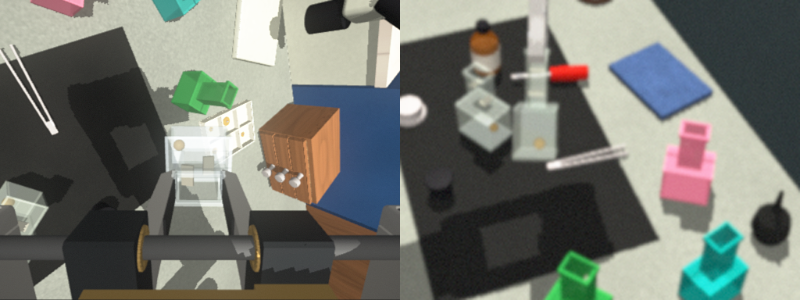

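The ball is now in the belly, at about (539,144) in the side view. Turn the bottle upright and lower it gently.

```bash
python3 -m handwheel '[[[0.067,-0.0304,0],[0,0,0],1],[[0.067,-0.0304,0],[0,0,0],1],[[0.067,-0.0304,0],[0,0,0],1]]' >/dev/null
python3 -m handwheel '[[[0.067,-0.0304,0],[0,0,0],1],[[0.067,-0.0304,0],[0,0,0],1],[[0.067,-0.0304,0],[0,0,0],1],[[0,0,0],[0,0,0],1],[[0,0,0],[0,0,0],1]]'
python3 -m handwheel '[[[0,0,0],[0,0,-0.4],1],[[0,0,0],[0,0,-0.5],1],[[0,0,0],[0,0,-0.5],1],[[0,0,0],[0,0,-0.5],1],[[0,0,0],[0,0,-0.5],1]]'
python3 -m handwheel '[[[0,0,0],[0,0,-0.3],1],[[0,0,0],[0,0,-0.2],1],[[0,0,0],[0,0,-0.1],1],[[0,0,0],[0,0,-0.05],1],[[0,0,0],[0,0,-0.05],1]]'
python3 -m handwheel '[[[0,0,0],[0,0,0],1],[[0,0,0],[0,0,-0.03],1],[[0,0,0],[0,0,0],1]]'
python3 - <<'E'
from h import *
o=robot.get_obs();print(o['tool_pos'],np.degrees(o['ee_rot']),o['wrist_force'])
E
```

```text
time: 9.65
tool_pos: [0.5871, -0.1451, 0.2774]
ee_rot: [3.139, 0.0, -0.421]
wrist_force: [-0.2, 0.0, -1.6]
width: 0.036
finger_force: 30.0
time: 10.15
tool_pos: [0.5878, -0.1425, 0.1557]
ee_rot: [3.139, 0.001, -0.417]
wrist_force: [0.6, -0.3, -1.0]
width: 0.0359
finger_force: 30.0
time: 10.65
tool_pos: [0.5883, -0.1445, 0.1236]
ee_rot: [3.141, -0.002, -0.42]
wrist_force: [0.2, -0.1, -1.7]
width: 0.0357
finger_force: 30.0
time: 10.95
tool_pos: [0.5877, -0.1445, 0.1213]
ee_rot: [3.142, -0.001, -0.42]
wrist_force: [-1.0, -0.4, -1.0]
width: 0.0358
finger_force: 30.0
[ 0.58771504 -0.1444651   0.12132636] [ 1.79996807e+02 -3.68785694e-02 -2.40773226e+01] [-1.03324245 -0.41997582 -1.00074152]
```

It is still hanging, with about 4 mm to go.

```bash
python3 -m handwheel '[[[0,0,0],[0,0,-0.03],1],[[0,0,0],[0,0,-0.03],1],[[0,0,0],[0,0,0],1]]'
python3 -m handwheel '[[[0,0,0],[0,0,-0.02],1],[[0,0,0],[0,0,0],1]]'
python3 - <<'E'
from h import *
f=[]
for i in range(4): save('wrist','t'); f.append(robot.get_obs()['wrist_force'][2])
print(f,robot.get_obs()['tool_pos'])
E
```

```text
time: 11.25
tool_pos: [0.5874, -0.1443, 0.1176]
ee_rot: [3.141, 0.001, -0.42]
wrist_force: [-0.1, 0.7, -1.4]
width: 0.0356
finger_force: 30.0
time: 11.45
tool_pos: [0.5876, -0.1444, 0.1176]
ee_rot: [3.141, -0.0, -0.42]
wrist_force: [-1.3, 0.3, 0.6]
width: 0.0358
finger_force: 30.0
[np.float64(2.2438930863164828), np.float64(2.689001252285752), np.float64(1.9823183844422718), np.float64(3.065406501646292)] [ 0.58768494 -0.14441975  0.11755853]
```

The mat is carrying the bottle now (force +2.5 N). Open the fingers and retreat upwards.

```bash
python3 -m handwheel '[[[0,0,0],[0,0,0],0.5],[[0,0,0],[0,0,0],0.2],[[0,0,0],[0,0,0],0],[[0,0,0],[0,0,0],0],[[0,0,0],[0,0,0],0]]'
python3 -m handwheel '[[[0,0,0],[0,0,0],0],[[0,0,0],[0,0,0],0]]'
python3 -m handwheel '[[[0,0,0],[0,0,0.3],0],[[0,0,0],[0,0,0.5],0],[[0,0,0],[0,0,0.6],0],[[0,0,0],[0,0,0.6],0],[[0,0,0],[0,0,0.4],0]]'
python3 -m handwheel '[[[0,0,0],[-0.8,0.0,0.3],0],[[0,0,0],[-0.8,0,0.3],0],[[0,0,0],[-0.8,0,0],0],[[0,0,0],[-0.8,0,0],0],[[0,0,0],[0,0,0],0]]'
python3 - <<'E'
from h import *
a,_=save('top','t4');b,_=save('side','s4')
cv2.imwrite('pics/m4.png',np.hstack([cv2.resize(x,(400,300),interpolation=2) for x in (a[190:310,180:340],b[150:285,130:310])])[:,:,::-1])
E
```

```text
time: 12.15
tool_pos: [0.5876, -0.1443, 0.1168]
ee_rot: [3.142, 0.0, -0.42]
wrist_force: [-0.5, -0.1, -0.2]
width: 0.0725
finger_force: 0.0
time: 12.35
tool_pos: [0.5876, -0.1443, 0.1169]
ee_rot: [3.142, 0.0, -0.42]
wrist_force: [-0.7, 0.7, 0.5]
width: 0.0882
finger_force: 0.0
time: 12.85
tool_pos: [0.5884, -0.1445, 0.2414]
ee_rot: [-3.141, -0.005, -0.42]
wrist_force: [0.7, 0.6, -0.2]
width: 0.0939
finger_force: 0.0
time: 13.35
tool_pos: [0.4244, -0.144, 0.2692]
ee_rot: [3.141, -0.003, -0.422]
wrist_force: [-0.2, -0.3, 0.6]
width: 0.0938
finger_force: 0.0
```

View pics/m4.png

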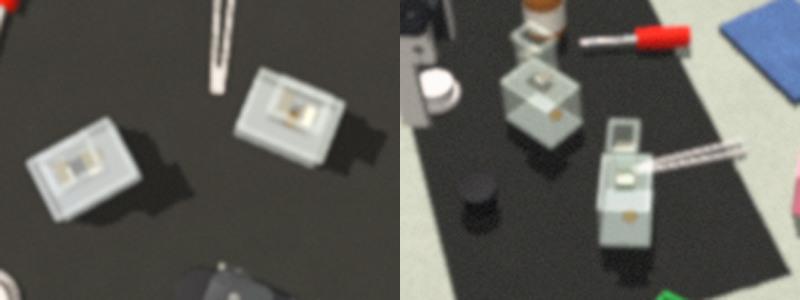

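Both bottles stand upright. In the side view the ball is at the bottom of the belly (about (629,216)), and the other bottle hasn't moved.

```bash
python3 -c "from bench import robot; print(robot.close_job())"
```

```text
the job is handed in; nothing more can be done
None
```

The ball is at the bottom of its bottle, which stands upright on the mat again; the other square bottle was left untouched, and the job was handed in at about 13.5 s (limit 51 s).

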